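Set and lock the portion stop

ROBOT

A 6-joint arm with a two-finger parallel gripper is mounted at the origin on a cart in front of the work surface, level with it; the furniture and walls round the work are solid. World frame = base frame: x ahead of the robot, y to its left, z up, the work surface at z = 0. Lengths are in m, angles in degrees, forces in N, time in s.
With the tool pointing down it reaches from about 0.35 to 0.85 m from the base axis. Payload 8.1 kg.
Tool frame: the origin (TCP) lies at the centre of the arm's flange, where the gripper is bolted on; the fingertips stand 173 mm ahead of it and the grasp point (between the pads) lies 155 mm ahead of it; z points along the fingers, y is the line along which they close (so a half turn about z gives the same grasp; the last joint's range is limited). The gripper opens to 85 mm and grips with 20 to 120 N. Pads are 22 mm wide; open, the fingers measure 114 mm over their backs; the gripper's body (76 mm by 85 mm) begins 54 mm behind the grasp point. The pads swing forward as they close: fully open they stand 13 mm farther back than shut.
Start: joints at [-69.752, 7.471, 85.268, -0, 87.261, -4.893], TCP at [0.255, -0.543, 0.405] pointing down, gripper open.
Joint ranges: [-169.43, 169.43], [-51.17, 129.36], [1.28, 143.12], [-76.62, 256.62], [0, 156.53], [-152.29, 152.29]. Speed limits (degrees/s): [136.94, 136.94, 159.86, 180, 180, 180].

INTERFACE

Orientations are given as [roll, pitch, yaw] about the fixed x, y, z axes, in that order (R = Rz(yaw) Ry(pitch) Rx(roll)).
In Python, from workcell import arm, imaging gives the robot as it stands. The module is installed in compiled form; this text tells all that it offers.
- The arm moves only by the shell command python3 -m pendant 'ROWS' [FORCE]. ROWS is JSON, a list of rows, each an object of numbers: "fingers": the opening, from -1 (shut) to 1 (fully open); "dx", "dy", "dz": the shift along the tool's x, y, z in m; "wx", "wy", "wz": the turn, a rotation vector about the tool's x, y, z in degrees. A call has 1 to 5 rows; each row shifts and turns the commanded pose from where the row before left it, along the tool's axes as they then stand; what a row does not reach is not made up. A row lasts 1/10 s, in which the tool goes at most 50 mm and 8.59 degrees, less where a joint would pass 70% of its speed; a pose out of reach is approached as far as the arm can. A call is refused whole if a number of a shift passes 0.05 or a number of a turn 8.59, either way. A call with a gripper value outside its range is refused whole. The fingers move at their own pace and stop on an object; FORCE is the grip in N (left out, the last holds). Time passes only in rows, so rows that do not move let the fingers close. It gives the time, the measured TCP pose, the force, the opening and the grip force at its end, in the units of the state.
- arm.state(): the state, without advancing time (a new reading comes with each control period).
- imaging.grab_frame(name): name is "scene" or "top" or "wrist"; returns a dict with "pixels" (400x640x3 uint8, red, green, blue), "intrinsics" (3x3 intrinsics, pixels), "R" (3x3) and "t" (3): a world point X has camera coordinates R X + t. Camera axes: x right, y down, z forward; pixel columns grow to the right and rows downward; lengths in m; the calibration is good to about 2 mm. A picture is of the moment at which its call begins. There is no depth.
- arm.hand_in(): hands the job in; it is judged then, once.
The state is a dict: "clock": time; "joint_positions": joint angles; "joint_velocities": joint speeds; "joint_efforts": joint torques, N m; "tool_pos": TCP position; "orientation": TCP orientation; "contact_force": force on the tool from outside, world axes, zero at the start; "ft_torque": the same for the moment, N m; "width": finger opening in m; "grip_force": force on a finger pad.
Only numpy, scipy, OpenCV 4.12 (cv2) and the standard library are available. Lean on these libraries where they do the work, as an engineer would, in place of code of your own. Each camera call takes 0.05 s, during which the arm holds its last target. There are 200 camera calls.

TASK

Set the portion stop of the cutting guide to the red size: with closed fingers, push the grey stop along its rail towards the fence until it clicks into the notch of the red clip, without running past that notch (it may ride through the yellow one). Then press the blue lock pin on top of the stop all the way down and come away. Push gently and do not grip anything; leave the bowls, jar, salt shaker, spoon and timer where they are.

Things in the scene. Friction and masses are not known exactly. Their poses are not given: they have to be found in the camera images.
- guide: Cutting guide, fixed: wooden board 230 (x) x 420 mm (y), top 18 mm above the worktop. Origin: its middle, at worktop height; x points away from the robot, y left along the rail, turned by the guide's yaw. Aluminium rail along y at x = +80 mm, 26 mm wide, top at 36 mm. The fence, an upright plate, stands across the board at y = +190 mm; the stop is pushed towards it, in +y.
- stop_index (a point): The grey stop, a block sliding on the rail, 60 mm along it, 46 mm across, 42 to 78 mm above the worktop. This point: middle of its length, on the rail's centre line and top (36 mm up); axes as the guide's. Its thin plate reaches 88 mm from the rail line towards the robot, 23 to 69 mm up. It cannot come off the rail. Friction about 1 N. A spring ball under this point rides over the clips.
- push_face (a point): Middle of the stop's flat end face on the -y side (away from the fence), the face to push: 30 mm from stop_index along the rail, 60 mm above the worktop. Behind it only the low rail top (36 mm; clips and end caps up to 41 mm).
- pin_top (a point): Middle of the top of the blue lock pin, a round button 20 mm across in the middle of the stop's top face. It stands 8 mm proud (86 mm above the worktop) at first and is flush (78 mm) when fully pressed.
- lock_pin (a joint): How far the lock pin is pressed, m: 0 up, 0.008 fully down. It takes about 4 N and stays where it is left.
- red_clip: Red clip on the rail, 26 mm along it, its tab with a black line reaching 51 mm out behind: the wanted size. Origin: middle of its notch, on the rail's line and top; axes as the guide's. The stop is in the notch when stop_index is here. First ridge 7 mm before, felt from 13 mm before, about 6 N; then the force dips and the stop snaps in. Second ridge 8 mm beyond, 8 to 10 N: not to be passed.
- yellow_clip: Yellow clip, the same as the red one but for another size; it stands before or beyond the red one, 60 mm or more away. Origin and axes alike.
- sauce_bowl_5: Blue sauce bowl, 76 mm across, 30 mm high, on the front of the board; origin under its middle. A bystander.
- teaspoon_1: Steel teaspoon, 132 mm long, 9 mm high, lying on the front of the board. A bystander.
- spice_1: Spice jar with a red cap, 45 mm across, 106 mm high, standing at the right; origin under its middle. A bystander.
- salt_shaker: Salt shaker, 44 mm across, 90 mm high, standing at the left; origin under its middle. A bystander.
- sauce_bowl_4: Beige sauce bowl, 76 mm across, 30 mm high, at the left; origin under its middle. A bystander.
- kitchen_timer: White kitchen timer with a red dial, 57 x 71 x 68 mm, at the right; origin under its middle. A bystander.

How it is judged (in metres and radians):
On the way, in this order (a step that is already met when the one before it is completed fails the run):
1. the stop rests in the notch of the red clip, the lock pin still up (y of stop_index in the frame of red_clip between -0.0035 and 0.0035 m and value of joint lock_pin below 0.003 m), for 0.3 s.
2. the lock pin is pressed fully down (y of stop_index in the frame of red_clip between -0.0035 and 0.0035 m and value of joint lock_pin above 0.0065 m), for 0.1 s.
At the end, for the whole second after the job is handed in: The stop is at rest in the red clip's notch (its index within 3.5 mm of the notch along the rail) and the lock pin is down (at least 6.5 of its 8 mm) (all of step 2 and linear speed of stop below 0.01 m/s); the robot touches nothing.
It fails at once if the stop runs past the red notch (more than 9 mm beyond it) (y of stop_index in the frame of red_clip above 0.009 m).
It fails at once if the lock pin is pressed before the stop is in the red notch (value of joint lock_pin above 0.004 m and (y of stop_index in the frame of red_clip below -0.006 m or y of stop_index in the frame of red_clip above 0.006 m)).
It fails at once if the stop is gripped or pushed harder than 35 N (contact force between the fingers and stop above 35 N).
It fails at once if a bystander (bowl, jar, shaker, spoon or timer) is lifted or moved more than 20 mm (distance of any of sauce_bowl_5, teaspoon_1, spice_1, salt_shaker, sauce_bowl_4, kitchen_timer from where it was at the start of the episode above 0.02 m).
It also fails if it takes over 48 s, if anything falls off the work surface, if the arm or the gripper's body presses on something with over 40 N, if the wrist force passes 120 N, or if a joint passes its speed limit or range.

## Working session

There is one attempt and no reset: what is moved stays moved. The work goes in short steps, Python scripts to look and compute and a shell command to move; the robot and the scene stay as the last step left them, time stands still between calls to the robot, and variables do not carry over. Pictures are saved under pics/ and viewed, at most 10 in all, crops included, and the job is handed in when it is done.

```bash
mkdir -p pics; python3 - <<'E'
from workcell import arm, imaging
import cv2, numpy as np, pickle
for n in ("scene","top"):
    f=imaging.grab_frame(n); cv2.imwrite(f"pics/{n}0.png",f["pixels"][:,:,::-1]); pickle.dump(f,open(n+".pkl","wb"))
    print(n,(-np.array(f["R"]).T@f["t"]).round(3))
s=arm.state();print(s["clock"],s["tool_pos"],s["orientation"],s["contact_force"],s["width"])
E
```

```text
scene [-0.118  0.531  0.724]
top [0.414 0.017 1.604]
0.1 [ 0.25484901 -0.54296253  0.40374441] [-1.79905017e+02 -8.99721842e-03  2.51403605e+01] [-0.13742881 -0.58242273 -0.06766037] 0.08519711921410242
```

View pics/top0.png

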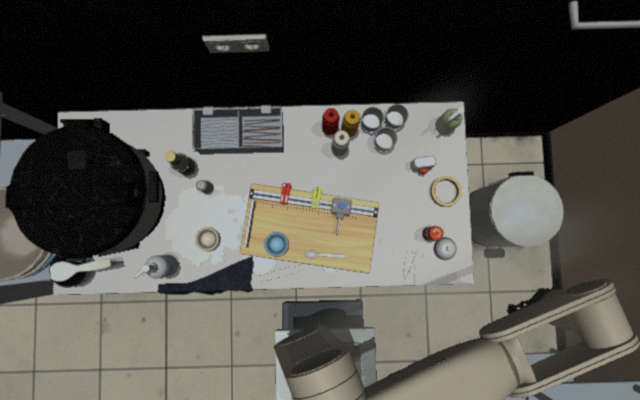

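View pics/scene0.png

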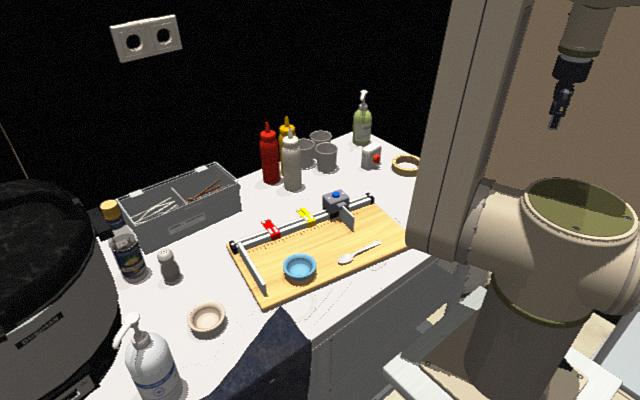

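Top view: red clip at about (286,194), yellow at (317,197), stop with blue pin at (341,207), fence at the left (250,222), with the rail slightly turned. The scene view agrees.

```bash
cat > h.py <<'E'
import cv2, numpy as np, pickle
def ray(f,uv,z):
    R=np.array(f["R"]);t=np.array(f["t"]);c=-R.T@t
    d=R.T@np.linalg.solve(np.array(f["intrinsics"]),[uv[0],uv[1],1]); return c+d*(z-c[2])/d[2]
def mask(f,lo,hi,box):
    h=cv2.cvtColor(f["pixels"],cv2.COLOR_RGB2HSV);m=cv2.inRange(h,lo,hi);k=np.zeros_like(m);x0,y0,x1,y1=box;k[y0:y1,x0:x1]=255;return m&k
def blob(m):
    n,l,s,c=cv2.connectedComponentsWithStats(m);i=1+np.argmax(s[1:,4]);return c[i],s[i],l==i
E
python3 - <<'E'
from h import *
B={"top":dict(red=(275,178,298,208),yel=(308,182,328,212),blue=(330,195,352,216)),"scene":dict(red=(255,212,285,240),yel=(292,200,320,225),blue=(322,183,350,205))}
H=dict(red=((0,120,80),(8,255,255),.04),yel=((22,120,80),(35,255,255),.04),blue=((105,100,40),(125,255,255),.086))
for n in B:
    f=pickle.load(open(n+".pkl","rb"))
    for k in B[n]:
        c,s,l=blob(mask(f,H[k][0],H[k][1],B[n][k])); ys,xs=np.nonzero(l)
        r=cv2.minAreaRect(np.c_[xs,ys].astype(np.float32))
        print(n,k,c.round(1),s,ray(f,c,H[k][2]).round(4),"rect",np.round(r[0],1),np.round(r[1],1),round(r[2],1))
    if n=="top":
        m=mask(f,(8,60,80),(22,255,255),(235,180,385,275)); m=cv2.morphologyEx(m,cv2.MORPH_CLOSE,np.ones((15,15)))
        c,s,l=blob(m);ys,xs=np.nonzero(l);r=cv2.minAreaRect(np.c_[xs,ys].astype(np.float32));bp=cv2.boxPoints(r)
        P=np.array([ray(f,p,.018) for p in bp]);print(r);print(P.round(4),P.mean(0))
    p=f["pixels"]; cr=p[175:280,235:390] if n=="top" else p[180:300,220:420]
    cv2.imwrite(f"pics/{n}crop.png",cv2.resize(cr,None,fx=4 if n=="scene" else 5,fy=4 if n=="scene" else 5,interpolation=cv2.INTER_CUBIC)[:,:,::-1])
E
```

```text
top red [285.2 192.2] [280 184  10  20 100] [0.5856 0.112  0.04  ] rect [284.8 193.4] [ 7.6 19.9] 9.5
top yel [316.4 196.8] [311 189  10  20  92] [0.5683 0.0131 0.04  ] rect [315.8 198.1] [ 7.9 19.4] 10.3
top blue [341.  205.4] [339 203   5   6  25] [ 0.5352 -0.0622  0.086 ] rect [341.  205.5] [5. 4.] 90.0
((309.3534851074219, 227.8458251953125), (130.83863830566406, 71.11891174316406), 8.583621978759766)
[[ 0.3958  0.2634  0.018 ]
 [ 0.6211  0.2267  0.018 ]
 [ 0.547  -0.1895  0.018 ]
 [ 0.3236 -0.1472  0.018 ]] [0.47186159 0.03835642 0.018     ]
scene red [271.5 229.1] [261 219  20  21 157] [0.5691 0.121  0.04  ] rect [271.3 228.7] [22.1 11.1] 59.0
scene yel [306.7 216. ] [296 207  20  18 139] [0.5533 0.0217 0.04  ] rect [306.4 215.8] [22.3  9.7] 49.8
scene blue [335.5 193.9] [332 191   8   7  41] [ 0.5317 -0.0578  0.086 ] rect [335.4 193.7] [6.7 6.3] 26.6
```

View pics/topcrop.png

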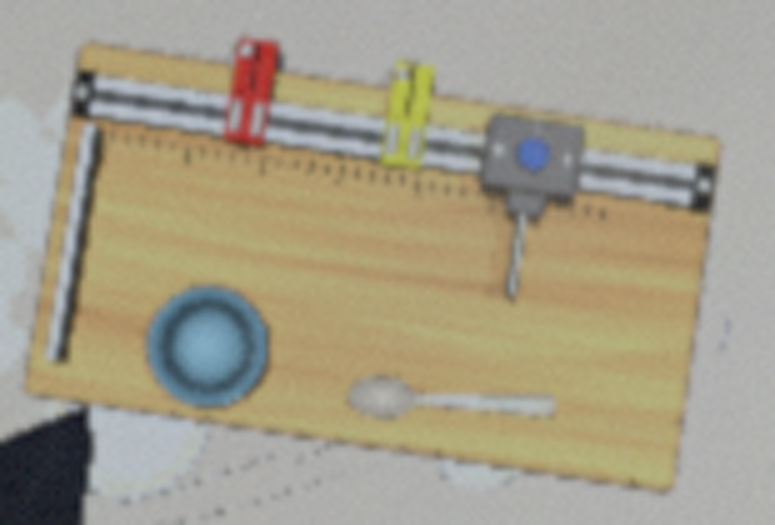

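Crop: red clip at crop (250,92), yellow at (407,115), pin at (532,153); the way along the rail is clear and the bowl and spoon lie well in front. I'll turn so that tool x lies along the rail, shut the fingers, and go behind the push face.

```bash
python3 -m pendant '[{"fingers":-1,"wz":-8},{"fingers":-1,"wz":-8},{"fingers":-1,"wz":-8},{"fingers":-1,"wz":-8},{"fingers":-1,"wz":-8}]' 20
python3 -m pendant '[{"fingers":-1,"wz":-7.5},{"fingers":-1,"wz":-7.5},{"fingers":-1,"dx":0.044,"dy":0.019},{"fingers":-1,"dx":0.044,"dy":0.019},{"fingers":-1,"dx":0.044,"dy":0.019}]'
python3 -m pendant '[{"fingers":-1,"dx":0.044,"dy":0.019},{"fingers":-1,"dx":0.044,"dy":0.019},{"fingers":-1,"dx":0.044,"dy":0.019},{"fingers":-1,"dx":0.044,"dy":0.019},{"fingers":-1,"dx":0.044,"dy":0.019}]'
python3 -m pendant '[{"fingers":-1,"dx":0.044,"dy":0.019},{"fingers":-1,"dx":0.044,"dy":0.019},{"fingers":-1},{"fingers":-1},{"fingers":-1}]'
```

```text
validation failed for argument at $[0]...
validation failed for argument at $[0]...
validation failed for argument at $[0]...
validation failed for argument at $[0]...
```

```bash
python3 -m pendant '[{"fingers":-1,"dx":0,"dy":0,"dz":0,"wx":0,"wy":0,"wz":-8},{"fingers":-1,"dx":0,"dy":0,"dz":0,"wx":0,"wy":0,"wz":-8},{"fingers":-1,"dx":0,"dy":0,"dz":0,"wx":0,"wy":0,"wz":-8},{"fingers":-1,"dx":0,"dy":0,"dz":0,"wx":0,"wy":0,"wz":-8},{"fingers":-1,"dx":0,"dy":0,"dz":0,"wx":0,"wy":0,"wz":-8}]' 20
```

```text
clock: 0.6
tool_pos: [0.2549, -0.543, 0.4041]
orientation: [-180.0, -0.0, 65.5]
contact_force: [-0.1, -0.0, -0.4]
width: 0.0121
grip_force: 0.0
```

```bash
python3 -m pendant '[{"fingers":-1,"dx":0,"dy":0,"dz":0,"wx":0,"wy":0,"wz":-7.3},{"fingers":-1,"dx":0,"dy":0,"dz":0,"wx":0,"wy":0,"wz":-7.2},{"fingers":-1,"dx":0.044,"dy":0.019,"dz":0,"wx":0,"wy":0,"wz":0},{"fingers":-1,"dx":0.044,"dy":0.019,"dz":0,"wx":0,"wy":0,"wz":0},{"fingers":-1,"dx":0.044,"dy":0.019,"dz":0,"wx":0,"wy":0,"wz":0}]'
python3 -m pendant '[{"fingers":-1,"dx":0.044,"dy":0.019,"dz":0,"wx":0,"wy":0,"wz":0},{"fingers":-1,"dx":0.044,"dy":0.019,"dz":0,"wx":0,"wy":0,"wz":0},{"fingers":-1,"dx":0.044,"dy":0.019,"dz":0,"wx":0,"wy":0,"wz":0},{"fingers":-1,"dx":0.044,"dy":0.019,"dz":0,"wx":0,"wy":0,"wz":0},{"fingers":-1,"dx":0.044,"dy":0.019,"dz":0,"wx":0,"wy":0,"wz":0}]'
python3 -m pendant '[{"fingers":-1,"dx":0.044,"dy":0.019,"dz":0,"wx":0,"wy":0,"wz":0},{"fingers":-1,"dx":0.044,"dy":0.019,"dz":0,"wx":0,"wy":0,"wz":0},{"fingers":-1,"dx":0,"dy":0,"dz":0,"wx":0,"wy":0,"wz":0},{"fingers":-1,"dx":0,"dy":0,"dz":0,"wx":0,"wy":0,"wz":0}]'
```

```text
clock: 1.1
tool_pos: [0.3351, -0.4223, 0.404]
orientation: [-180.0, -0.1, 79.6]
contact_force: [0.7, -1.2, 0.1]
width: -0.0
grip_force: 0.0
clock: 1.6
tool_pos: [0.4683, -0.2223, 0.4044]
orientation: [-180.0, -0.0, 79.6]
contact_force: [1.1, 0.2, 0.8]
width: 0.0
grip_force: 0.0
clock: 2.0
tool_pos: [0.5213, -0.1433, 0.4041]
orientation: [-179.9, 0.0, 79.8]
contact_force: [-0.6, -0.6, -1.1]
width: -0.0
grip_force: 0.0
```

```bash
python3 -m pendant '[{"fingers":-1,"dx":0,"dy":0,"dz":0.045,"wx":0,"wy":0,"wz":0},{"fingers":-1,"dx":0,"dy":0,"dz":0.045,"wx":0,"wy":0,"wz":0},{"fingers":-1,"dx":0,"dy":0,"dz":0.045,"wx":0,"wy":0,"wz":0},{"fingers":-1,"dx":0,"dy":0,"dz":0.045,"wx":0,"wy":0,"wz":0},{"fingers":-1,"dx":0,"dy":0,"dz":0,"wx":0,"wy":0,"wz":0}]'
python3 - <<'E'
from workcell import imaging
import cv2
p=imaging.grab_frame("scene")["pixels"];q=imaging.grab_frame("wrist")["pixels"]
a=cv2.resize(p[130:290,220:460],None,fx=2.5,fy=2.5);cv2.imwrite("pics/c1.png",cv2.hconcat([cv2.resize(a,(400,267)),cv2.resize(q,(400,267))])[:,:,::-1])
E
```

```text
clock: 2.5
tool_pos: [0.5166, -0.1445, 0.2173]
orientation: [-179.2, -0.1, 79.5]
contact_force: [-1.2, 0.4, -1.1]
width: -0.0001
grip_force: 0.0
```

View pics/c1.png

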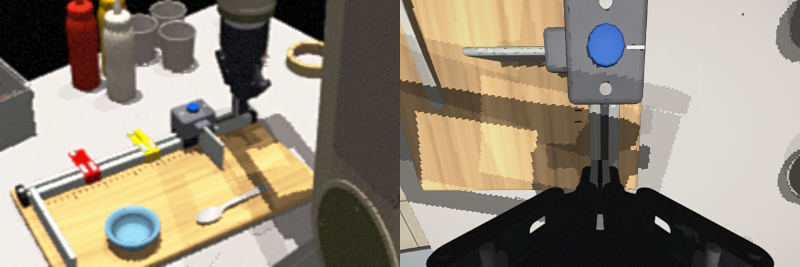

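Scene (left) shows the fingers over the rail behind the stop; wrist view (right) has the rail and pin in line with the fingers. Now approach to contact.

```bash
Z='' ; python3 -m pendant '[{"fingers":-1,"dx":0.015,"dy":0,"dz":0,"wx":0,"wy":0,"wz":0},{"fingers":-1,"dx":0.015,"dy":0,"dz":0,"wx":0,"wy":0,"wz":0},{"fingers":-1,"dx":0,"dy":0,"dz":0,"wx":0,"wy":0,"wz":0},{"fingers":-1,"dx":0,"dy":0,"dz":0,"wx":0,"wy":0,"wz":0}]'
python3 -m pendant '[{"fingers":-1,"dx":0.004,"dy":0,"dz":0,"wx":0,"wy":0,"wz":0},{"fingers":-1,"dx":0.004,"dy":0,"dz":0,"wx":0,"wy":0,"wz":0},{"fingers":-1,"dx":0.004,"dy":0,"dz":0,"wx":0,"wy":0,"wz":0},{"fingers":-1,"dx":0.004,"dy":0,"dz":0,"wx":0,"wy":0,"wz":0},{"fingers":-1,"dx":0,"dy":0,"dz":0,"wx":0,"wy":0,"wz":0}]'
```

```text
clock: 3.0
tool_pos: [0.5271, -0.1143, 0.2263]
orientation: [179.9, 0.0, 79.7]
contact_force: [-0.2, 0.2, -0.1]
width: 0.0001
grip_force: 0.0
clock: 3.5
tool_pos: [0.5293, -0.0988, 0.2246]
orientation: [-180.0, -0.0, 79.7]
contact_force: [-0.1, -0.7, -0.2]
width: 0.0003
grip_force: 0.0
```

```bash
for i in 1 2; do :; done; python3 -m pendant '[{"fingers":-1,"dx":0.005,"dy":0,"dz":0,"wx":0,"wy":0,"wz":0},{"fingers":-1,"dx":0.005,"dy":0,"dz":0,"wx":0,"wy":0,"wz":0},{"fingers":-1,"dx":0.005,"dy":0,"dz":0,"wx":0,"wy":0,"wz":0},{"fingers":-1,"dx":0.005,"dy":0,"dz":0,"wx":0,"wy":0,"wz":0},{"fingers":-1,"dx":0.005,"dy":0,"dz":0,"wx":0,"wy":0,"wz":0}]'
python3 -m pendant '[{"fingers":-1,"dx":0.005,"dy":0,"dz":0,"wx":0,"wy":0,"wz":0},{"fingers":-1,"dx":0.005,"dy":0,"dz":0,"wx":0,"wy":0,"wz":0},{"fingers":-1,"dx":0.005,"dy":0,"dz":0,"wx":0,"wy":0,"wz":0},{"fingers":-1,"dx":0.005,"dy":0,"dz":0,"wx":0,"wy":0,"wz":0},{"fingers":-1,"dx":0,"dy":0,"dz":0,"wx":0,"wy":0,"wz":0}]'
cat > m.py <<'E'
from h import *
from workcell import arm,imaging
f=imaging.grab_frame("top"); m=mask(f,(105,100,40),(125,255,255),(270,180,352,216))
u=np.array([.1736,.9848]);v=np.array([.9848,-.1736]);o=np.array([.5508,.0245])
s=arm.state();d=np.array(s["tool_pos"][:2])-o;print("tcp u,v",d@u,d@v,s["tool_pos"][2],"F",np.array(s["contact_force"])[:2]@u)
p=imaging.grab_frame("scene");m2=mask(p,(105,100,40),(125,255,255),(255,180,350,250))
for F,M in((f,m),(p,m2)):
    if M.any():
        c,a,_=blob(M);q=ray(F,c,.086)[:2]-o;print("pin",a[4],q@u,q@v)
E
python3 m.py
```

```text
clock: 4.0
tool_pos: [0.5337, -0.0742, 0.2246]
orientation: [-180.0, -0.0, 79.6]
contact_force: [-1.5, -0.9, 0.0]
width: -0.0
grip_force: 0.6
clock: 4.5
tool_pos: [0.5375, -0.0543, 0.2248]
orientation: [180.0, -0.0, 79.7]
contact_force: [-0.4, -0.4, -0.3]
width: 0.0001
grip_force: 0.0
tcp u,v -0.08015220672347118 0.0006542161581651259 0.22483105434316664 F 0.5196531922965132
pin 44 -0.035192800302682306 -0.006404716688577099
```

```bash
python3 -m pendant '[{"fingers":-1,"dx":0.003,"dy":0,"dz":0,"wx":0,"wy":0,"wz":0},{"fingers":-1,"dx":0.003,"dy":0,"dz":0,"wx":0,"wy":0,"wz":0},{"fingers":-1,"dx":0.003,"dy":0,"dz":0,"wx":0,"wy":0,"wz":0},{"fingers":-1,"dx":0,"dy":0,"dz":0,"wx":0,"wy":0,"wz":0}]' | grep -E 'pos|contact'
python3 -m pendant '[{"fingers":-1,"dx":0.002,"dy":0,"dz":0,"wx":0,"wy":0,"wz":0},{"fingers":-1,"dx":0.002,"dy":0,"dz":0,"wx":0,"wy":0,"wz":0}]' | grep -E 'pos|contact'
python3 -m pendant '[{"fingers":-1,"dx":0.002,"dy":0,"dz":0,"wx":0,"wy":0,"wz":0}]'| grep -E 'pos|contact'
python3 -m pendant '[{"fingers":-1,"dx":0.002,"dy":0,"dz":0,"wx":0,"wy":0,"wz":0}]'| grep -E 'pos|contact'
python3 -m pendant '[{"fingers":-1,"dx":0.002,"dy":0,"dz":0,"wx":0,"wy":0,"wz":0}]'| grep -E 'pos|contact'
python3 -m pendant '[{"fingers":-1,"dx":0.002,"dy":0,"dz":0,"wx":0,"wy":0,"wz":0}]'| grep -E 'pos|contact'
python3 -m pendant '[{"fingers":-1,"dx":0.002,"dy":0,"dz":0,"wx":0,"wy":0,"wz":0}]'| grep -E 'pos|contact'
python3 -m pendant '[{"fingers":-1,"dx":0.002,"dy":0,"dz":0,"wx":0,"wy":0,"wz":0}]'| grep -E 'pos|contact'
```

```text
tool_pos: [0.539, -0.0457, 0.2248]
contact_force: [0.1, 0.4, -0.7]
tool_pos: [0.5397, -0.0421, 0.2247]
contact_force: [-0.4, -2.0, 0.4]
tool_pos: [0.54, -0.0401, 0.2247]
contact_force: [-0.3, -1.4, -0.7]
tool_pos: [0.5404, -0.0381, 0.2247]
contact_force: [-0.6, -1.1, 0.8]
tool_pos: [0.5408, -0.0361, 0.2247]
contact_force: [-0.6, -1.4, -0.3]
tool_pos: [0.5411, -0.0342, 0.2247]
contact_force: [-0.7, -4.1, 1.7]
tool_pos: [0.5413, -0.033, 0.2247]
contact_force: [-2.9, -11.7, 1.2]
tool_pos: [0.5417, -0.0312, 0.2247]
contact_force: [-1.1, -6.0, 1.9]
```

```bash
python3 -m pendant '[{"fingers":-1,"dx":0.001,"dy":0,"dz":0,"wx":0,"wy":0,"wz":0}]'| grep -E 'pos|contact'
python3 -m pendant '[{"fingers":-1,"dx":0.001,"dy":0,"dz":0,"wx":0,"wy":0,"wz":0}]'| grep -E 'pos|contact'
python3 -m pendant '[{"fingers":-1,"dx":0.001,"dy":0,"dz":0,"wx":0,"wy":0,"wz":0}]'| grep -E 'pos|contact'
python3 -m pendant '[{"fingers":-1,"dx":0.001,"dy":0,"dz":0,"wx":0,"wy":0,"wz":0}]'| grep -E 'pos|contact'
python3 -m pendant '[{"fingers":-1,"dx":0.001,"dy":0,"dz":0,"wx":0,"wy":0,"wz":0}]'| grep -E 'pos|contact'
python3 -m pendant '[{"fingers":-1,"dx":0.001,"dy":0,"dz":0,"wx":0,"wy":0,"wz":0}]'| grep -E 'pos|contact'
python3 -m pendant '[{"fingers":-1,"dx":0.001,"dy":0,"dz":0,"wx":0,"wy":0,"wz":0}]'| grep -E 'pos|contact'
python3 -m pendant '[{"fingers":-1,"dx":0.001,"dy":0,"dz":0,"wx":0,"wy":0,"wz":0}]'| grep -E 'pos|contact'
python3 -m pendant '[{"fingers":-1,"dx":0.001,"dy":0,"dz":0,"wx":0,"wy":0,"wz":0}]'| grep -E 'pos|contact'
```

```text
tool_pos: [0.5419, -0.0298, 0.2247]
contact_force: [-0.9, -4.0, 1.4]
tool_pos: [0.5421, -0.0286, 0.2247]
contact_force: [-1.2, -3.1, 1.6]
tool_pos: [0.5423, -0.0274, 0.2247]
contact_force: [0.2, -1.1, 0.7]
tool_pos: [0.5425, -0.0262, 0.2247]
contact_force: [-0.5, -0.9, 2.0]
tool_pos: [0.5427, -0.0251, 0.2246]
contact_force: [-0.1, -1.0, 0.5]
tool_pos: [0.5429, -0.0241, 0.2246]
contact_force: [0.3, 0.5, 0.0]
tool_pos: [0.5431, -0.0232, 0.2246]
contact_force: [-0.1, -0.7, 0.1]
tool_pos: [0.5433, -0.0223, 0.2246]
contact_force: [0.2, -1.1, -0.4]
tool_pos: [0.5434, -0.0214, 0.2246]
contact_force: [0.1, -0.4, -0.0]
```

```bash
python3 -m pendant '[{"fingers":-1,"dx":0.001,"dy":0,"dz":0,"wx":0,"wy":0,"wz":0}]'| grep -E 'pos|contact'
python3 -m pendant '[{"fingers":-1,"dx":0.001,"dy":0,"dz":0,"wx":0,"wy":0,"wz":0}]'| grep -E 'pos|contact'
python3 -m pendant '[{"fingers":-1,"dx":0.001,"dy":0,"dz":0,"wx":0,"wy":0,"wz":0}]'| grep -E 'pos|contact'
python3 -m pendant '[{"fingers":-1,"dx":0.001,"dy":0,"dz":0,"wx":0,"wy":0,"wz":0}]'| grep -E 'pos|contact'
python3 -m pendant '[{"fingers":-1,"dx":0.001,"dy":0,"dz":0,"wx":0,"wy":0,"wz":0}]'| grep -E 'pos|contact'
python3 -m pendant '[{"fingers":-1,"dx":0.001,"dy":0,"dz":0,"wx":0,"wy":0,"wz":0}]'| grep -E 'pos|contact'
python3 -m pendant '[{"fingers":-1,"dx":0.002,"dy":0,"dz":0,"wx":0,"wy":0,"wz":0}]'| grep -E 'pos|contact'
python3 -m pendant '[{"fingers":-1,"dx":0.002,"dy":0,"dz":0,"wx":0,"wy":0,"wz":0}]'| grep -E 'pos|contact'
python3 -m pendant '[{"fingers":-1,"dx":0.002,"dy":0,"dz":0,"wx":0,"wy":0,"wz":0}]'| grep -E 'pos|contact'
python3 -m pendant '[{"fingers":-1,"dx":0.002,"dy":0,"dz":0,"wx":0,"wy":0,"wz":0}]'| grep -E 'pos|contact'
python3 m.py
```

```text
tool_pos: [0.5436, -0.0205, 0.2246]
contact_force: [-0.4, -3.0, 0.2]
tool_pos: [0.5437, -0.0199, 0.2247]
contact_force: [-1.5, -6.8, -0.4]
tool_pos: [0.5438, -0.0194, 0.2247]
contact_force: [-2.1, -10.4, 1.4]
tool_pos: [0.5439, -0.0189, 0.2247]
contact_force: [-3.1, -14.6, 1.5]
tool_pos: [0.544, -0.0183, 0.2247]
contact_force: [-2.6, -9.8, 0.9]
tool_pos: [0.5443, -0.0168, 0.2247]
contact_force: [-0.6, -4.6, 1.4]
tool_pos: [0.5447, -0.0144, 0.2246]
contact_force: [-0.5, -2.5, -0.2]
tool_pos: [0.5452, -0.0118, 0.2247]
contact_force: [-0.7, -1.5, 0.3]
tool_pos: [0.5456, -0.0094, 0.2247]
contact_force: [1.0, 0.6, -0.9]
tool_pos: [0.546, -0.0074, 0.2247]
contact_force: [-0.6, -0.5, 0.2]
tcp u,v -0.03196662207144126 0.000798203537862763 0.2247129540934569 F 0.1724198484214257
pin 43 0.012677238942074886 -0.0060221382255234625
```

```bash
python3 -m pendant '[{"fingers":-1,"dx":0.005,"dy":0,"dz":0,"wx":0,"wy":0,"wz":0},{"fingers":-1,"dx":0.005,"dy":0,"dz":0,"wx":0,"wy":0,"wz":0},{"fingers":-1,"dx":0.005,"dy":0,"dz":0,"wx":0,"wy":0,"wz":0},{"fingers":-1,"dx":0.005,"dy":0,"dz":0,"wx":0,"wy":0,"wz":0},{"fingers":-1,"dx":0.005,"dy":0,"dz":0,"wx":0,"wy":0,"wz":0}]'| grep -E 'pos|contact'
python3 -m pendant '[{"fingers":-1,"dx":0.005,"dy":0,"dz":0,"wx":0,"wy":0,"wz":0},{"fingers":-1,"dx":0.005,"dy":0,"dz":0,"wx":0,"wy":0,"wz":0},{"fingers":-1,"dx":0.005,"dy":0,"dz":0,"wx":0,"wy":0,"wz":0},{"fingers":-1,"dx":0.005,"dy":0,"dz":0,"wx":0,"wy":0,"wz":0},{"fingers":-1,"dx":0.005,"dy":0,"dz":0,"wx":0,"wy":0,"wz":0}]'| grep -E 'pos|contact'
python3 -m pendant '[{"fingers":-1,"dx":0.004,"dy":0,"dz":0,"wx":0,"wy":0,"wz":0},{"fingers":-1,"dx":0.004,"dy":0,"dz":0,"wx":0,"wy":0,"wz":0},{"fingers":-1,"dx":0.002,"dy":0,"dz":0,"wx":0,"wy":0,"wz":0},{"fingers":-1,"dx":0,"dy":0,"dz":0,"wx":0,"wy":0,"wz":0},{"fingers":-1,"dx":0,"dy":0,"dz":0,"wx":0,"wy":0,"wz":0}]'| grep -E 'pos|contact'
python3 m.py
```

```text
tool_pos: [0.5505, 0.0174, 0.2247]
contact_force: [-1.3, -0.7, 0.1]
tool_pos: [0.555, 0.0419, 0.2246]
contact_force: [0.1, -0.6, 0.8]
tool_pos: [0.5568, 0.0513, 0.2248]
contact_force: [-0.2, 0.4, -0.3]
tcp u,v 0.02741056805614311 0.0012953755918539741 0.22477212718395417 F -0.10395658004611097
pin 48 0.07172838942661358 -0.006075650745375477
```

Onset expected near TCP u = 0.040 (y ≈ 0.064), notch near u = 0.053 (y ≈ 0.077).

```bash
python3 -m pendant '[{"fingers":-1,"dx":0.003,"dy":0,"dz":0,"wx":0,"wy":0,"wz":0},{"fingers":-1,"dx":0.003,"dy":0,"dz":0,"wx":0,"wy":0,"wz":0},{"fingers":-1,"dx":0.002,"dy":0,"dz":0,"wx":0,"wy":0,"wz":0}]'| grep -E 'pos|contact'
python3 -m pendant '[{"fingers":-1,"dx":0.002,"dy":0,"dz":0,"wx":0,"wy":0,"wz":0}]'| grep -E 'pos|contact'
python3 -m pendant '[{"fingers":-1,"dx":0.001,"dy":0,"dz":0,"wx":0,"wy":0,"wz":0}]'| grep -E 'pos|contact'
python3 -m pendant '[{"fingers":-1,"dx":0.001,"dy":0,"dz":0,"wx":0,"wy":0,"wz":0}]'| grep -E 'pos|contact'
python3 -m pendant '[{"fingers":-1,"dx":0.001,"dy":0,"dz":0,"wx":0,"wy":0,"wz":0}]'| grep -E 'pos|contact'
python3 -m pendant '[{"fingers":-1,"dx":0.001,"dy":0,"dz":0,"wx":0,"wy":0,"wz":0}]'| grep -E 'pos|contact'
python3 -m pendant '[{"fingers":-1,"dx":0.001,"dy":0,"dz":0,"wx":0,"wy":0,"wz":0}]'| grep -E 'pos|contact'
python3 -m pendant '[{"fingers":-1,"dx":0.001,"dy":0,"dz":0,"wx":0,"wy":0,"wz":0}]'| grep -E 'pos|contact'
```

```text
tool_pos: [0.5583, 0.0593, 0.2247]
contact_force: [0.2, 0.3, 0.1]
tool_pos: [0.5586, 0.0613, 0.2247]
contact_force: [-0.9, -1.6, 0.1]
tool_pos: [0.5588, 0.0623, 0.2247]
contact_force: [-0.8, -1.3, 0.2]
tool_pos: [0.559, 0.0632, 0.2247]
contact_force: [0.8, -0.5, 0.7]
tool_pos: [0.5591, 0.0641, 0.2247]
contact_force: [0.7, -1.2, -0.1]
tool_pos: [0.5593, 0.0651, 0.2247]
contact_force: [0.2, -2.3, 1.6]
tool_pos: [0.5594, 0.0658, 0.2247]
contact_force: [-0.9, -5.5, 1.7]
tool_pos: [0.5595, 0.0663, 0.2248]
contact_force: [-1.5, -9.1, 1.7]
```

```bash
python3 -m pendant '[{"fingers":-1,"dx":0.001,"dy":0,"dz":0,"wx":0,"wy":0,"wz":0}]'| grep -E 'pos|contact'
python3 -m pendant '[{"fingers":-1,"dx":0.001,"dy":0,"dz":0,"wx":0,"wy":0,"wz":0}]'| grep -E 'pos|contact'
python3 -m pendant '[{"fingers":-1,"dx":0.001,"dy":0,"dz":0,"wx":0,"wy":0,"wz":0}]'| grep -E 'pos|contact'
python3 -m pendant '[{"fingers":-1,"dx":0.001,"dy":0,"dz":0,"wx":0,"wy":0,"wz":0}]'| grep -E 'pos|contact'
python3 -m pendant '[{"fingers":-1,"dx":0.001,"dy":0,"dz":0,"wx":0,"wy":0,"wz":0}]'| grep -E 'pos|contact'
python3 -m pendant '[{"fingers":-1,"dx":0.001,"dy":0,"dz":0,"wx":0,"wy":0,"wz":0}]'| grep -E 'pos|contact'
```

```text
tool_pos: [0.5597, 0.0669, 0.2247]
contact_force: [-2.0, -10.2, 3.0]
tool_pos: [0.5599, 0.0679, 0.2248]
contact_force: [-2.0, -6.4, 2.0]
tool_pos: [0.5601, 0.0692, 0.2248]
contact_force: [-1.2, -4.3, 1.5]
tool_pos: [0.5603, 0.0705, 0.2247]
contact_force: [-0.4, -3.7, 1.2]
tool_pos: [0.5605, 0.0718, 0.2248]
contact_force: [-0.6, -2.7, 0.7]
tool_pos: [0.5608, 0.0731, 0.2248]
contact_force: [-0.1, -1.8, 0.1]
```

```bash
python3 -m pendant '[{"fingers":-1,"dx":0.001,"dy":0,"dz":0,"wx":0,"wy":0,"wz":0}]'| grep -E 'pos|contact'
python3 -m pendant '[{"fingers":-1,"dx":0.001,"dy":0,"dz":0,"wx":0,"wy":0,"wz":0}]'| grep -E 'pos|contact'
python3 -m pendant '[{"fingers":-1,"dx":0.001,"dy":0,"dz":0,"wx":0,"wy":0,"wz":0}]'| grep -E 'pos|contact'
python3 -m pendant '[{"fingers":-1,"dx":0.0005,"dy":0,"dz":0,"wx":0,"wy":0,"wz":0},{"fingers":-1,"dx":0,"dy":0,"dz":0,"wx":0,"wy":0,"wz":0}]'| grep -E 'pos|contact'
python3 m.py
```

```text
tool_pos: [0.5609, 0.0742, 0.2247]
contact_force: [0.0, -1.2, -0.2]
tool_pos: [0.5611, 0.0753, 0.2247]
contact_force: [-0.5, 0.1, -0.0]
tool_pos: [0.5612, 0.0762, 0.2246]
contact_force: [0.8, -1.4, 0.5]
tool_pos: [0.5613, 0.0766, 0.2246]
contact_force: [-0.8, -0.3, -0.2]
tcp u,v 0.05306862509138245 0.0012546677571761977 0.22459878111249112 F 0.4742858143283146
pin 52 0.09699624825775112 -0.006446879971147644
```

```bash
python3 -m pendant '[{"fingers":-1,"dx":-0.01,"dy":0,"dz":0,"wx":0,"wy":0,"wz":0},{"fingers":-1,"dx":-0.02,"dy":0,"dz":0,"wx":0,"wy":0,"wz":0},{"fingers":-1,"dx":0,"dy":0,"dz":-0.04,"wx":0,"wy":0,"wz":0},{"fingers":-1,"dx":0,"dy":0,"dz":-0.04,"wx":0,"wy":0,"wz":0},{"fingers":-1,"dx":0,"dy":0,"dz":0,"wx":0,"wy":0,"wz":0}]'
python3 m.py
python3 - <<'E'
from workcell import imaging
import cv2
t=imaging.grab_frame("top")["pixels"][170:250,235:355];s=imaging.grab_frame("scene")["pixels"][180:260,230:350];w=imaging.grab_frame("wrist")["pixels"]
R=lambda i:cv2.resize(i,(400,267),interpolation=cv2.INTER_CUBIC)
cv2.imwrite("pics/c2.png",cv2.vconcat([cv2.hconcat([R(t),R(s)]),cv2.hconcat([R(w),R(w[:240,200:560])])])[:,:,::-1])
E
```

```text
clock: 12.1
tool_pos: [0.5582, 0.046, 0.3116]
orientation: [179.4, -0.1, 79.6]
contact_force: [1.8, -0.4, 0.1]
width: 0.0001
grip_force: 0.0
tcp u,v 0.022418346465432167 0.002693935933289784 0.30873941929675164 F 0.16747864723042
pin 47 0.09690491236875987 -0.004309716974647519
```

View pics/c2.png

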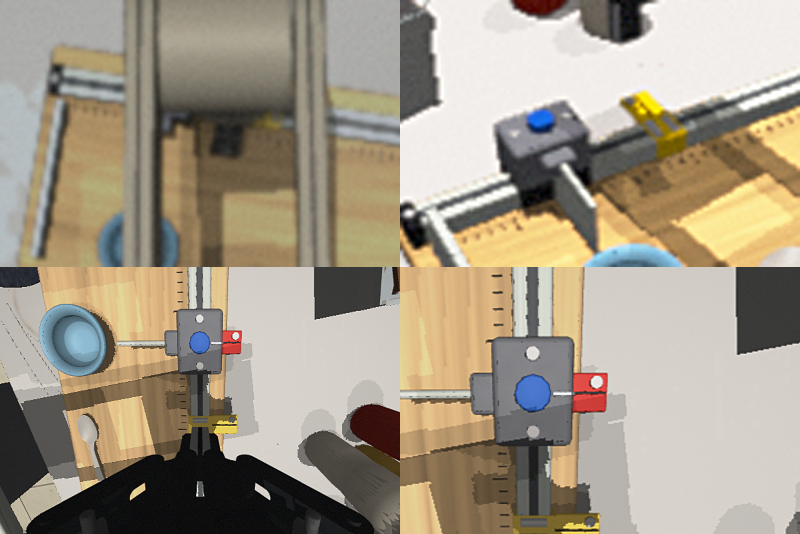

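Wrist crop: the stop's white index line (575,394) points at the middle of the red tab (590,393), so the stop sits in the red notch with the pin up. Now over the pin and down slowly.

```bash
python3 -m pendant '[{"fingers":-1,"dx":0.024,"dy":-0.001,"dz":0,"wx":0,"wy":0,"wz":0},{"fingers":-1,"dx":0.024,"dy":0,"dz":0,"wx":0,"wy":0,"wz":0},{"fingers":-1,"dx":0.024,"dy":0,"dz":0,"wx":0,"wy":0,"wz":0},{"fingers":-1,"dx":0,"dy":0,"dz":0,"wx":0,"wy":0,"wz":0},{"fingers":-1,"dx":0,"dy":0,"dz":0,"wx":0,"wy":0,"wz":0}]'
python3 m.py
```

```text
clock: 12.85
tool_pos: [0.5674, 0.118, 0.3031]
orientation: [-179.9, 0.1, 79.7]
contact_force: [0.4, -0.1, 0.2]
width: -0.0001
grip_force: 0.0
tcp u,v 0.09446104585647047 0.00021847486786081568 0.303410487873099 F 0.5243485054369377
pin 51 0.09695825568731876 -0.005892351878088481
```

```bash
python3 -m pendant '[{"fingers":-1,"dx":0,"dy":0,"dz":0.02,"wx":0,"wy":0,"wz":0},{"fingers":-1,"dx":0,"dy":0,"dz":0.012,"wx":0,"wy":0,"wz":0},{"fingers":-1,"dx":0,"dy":0,"dz":0.005,"wx":0,"wy":0,"wz":0},{"fingers":-1,"dx":0,"dy":0,"dz":0,"wx":0,"wy":0,"wz":0},{"fingers":-1,"dx":0,"dy":0,"dz":0,"wx":0,"wy":0,"wz":0}]'
python3 m.py
python3 -m pendant '[{"fingers":-1,"dx":0,"dy":0,"dz":0.002,"wx":0,"wy":0,"wz":0},{"fingers":-1,"dx":0,"dy":0,"dz":0.002,"wx":0,"wy":0,"wz":0},{"fingers":-1,"dx":0,"dy":0,"dz":0,"wx":0,"wy":0,"wz":0}]'| grep -E 'pos|contact'
python3 -m pendant '[{"fingers":-1,"dx":0,"dy":0,"dz":0.002,"wx":0,"wy":0,"wz":0}]'| grep -E 'pos|contact'
python3 -m pendant '[{"fingers":-1,"dx":0,"dy":0,"dz":0.002,"wx":0,"wy":0,"wz":0}]'| grep -E 'pos|contact'
```

```text
clock: 13.45
tool_pos: [0.568, 0.1176, 0.268]
orientation: [180.0, -0.0, 79.6]
contact_force: [0.6, 0.1, 0.1]
width: 0.0002
grip_force: 0.0
tcp u,v 0.09484557180927336 0.0009485390022797316 0.26842050403257817 F -0.6612661195439434
pin 47 0.09739190727049533 -0.006005729900512899
tool_pos: [0.5678, 0.1179, 0.2634]
contact_force: [0.7, 0.2, -0.4]
tool_pos: [0.568, 0.1179, 0.2619]
contact_force: [-0.3, 0.2, 0.8]
tool_pos: [0.5679, 0.1179, 0.2596]
contact_force: [0.5, 0.7, 0.1]
```

```bash
python3 -m pendant '[{"fingers":-1,"dx":0,"dy":0,"dz":0.0015,"wx":0,"wy":0,"wz":0}]'| grep -E 'pos|contact'
python3 -m pendant '[{"fingers":-1,"dx":0,"dy":0,"dz":0.0015,"wx":0,"wy":0,"wz":0}]'| grep -E 'pos|contact'
python3 -m pendant '[{"fingers":-1,"dx":0,"dy":0,"dz":0.0015,"wx":0,"wy":0,"wz":0}]'| grep -E 'pos|contact'
python3 -m pendant '[{"fingers":-1,"dx":0,"dy":0,"dz":0.0015,"wx":0,"wy":0,"wz":0}]'| grep -E 'pos|contact'
python3 -m pendant '[{"fingers":-1,"dx":0,"dy":0,"dz":0.001,"wx":0,"wy":0,"wz":0}]'| grep -E 'pos|contact'
python3 -m pendant '[{"fingers":-1,"dx":0,"dy":0,"dz":0.001,"wx":0,"wy":0,"wz":0}]'| grep -E 'pos|contact'
```

```text
tool_pos: [0.5679, 0.1179, 0.2582]
contact_force: [-0.5, 0.0, 3.2]
tool_pos: [0.5679, 0.1179, 0.2569]
contact_force: [-2.0, 0.4, 3.0]
tool_pos: [0.5679, 0.1179, 0.2553]
contact_force: [-1.4, -0.7, 3.2]
tool_pos: [0.5679, 0.1179, 0.2538]
contact_force: [-1.2, -0.1, 3.4]
tool_pos: [0.5679, 0.1179, 0.2527]
contact_force: [-1.0, -0.1, 3.5]
tool_pos: [0.5679, 0.1179, 0.2517]
contact_force: [-1.3, 0.8, 3.7]
```

Pin moving as expected (~3.5 N); continue to the bottom (z ≈ 0.251) until the force rises.

```bash
python3 -m pendant '[{"fingers":-1,"dx":0,"dy":0,"dz":0.0007,"wx":0,"wy":0,"wz":0}]'| grep -E 'pos|contact'
python3 -m pendant '[{"fingers":-1,"dx":0,"dy":0,"dz":0.0007,"wx":0,"wy":0,"wz":0}]'| grep -E 'pos|contact'
python3 -m pendant '[{"fingers":-1,"dx":0,"dy":0,"dz":0.0004,"wx":0,"wy":0,"wz":0},{"fingers":-1,"dx":0,"dy":0,"dz":0,"wx":0,"wy":0,"wz":0}]'| grep -E 'pos|contact'
```

```text
tool_pos: [0.568, 0.1179, 0.2515]
contact_force: [-4.3, -0.3, 11.7]
tool_pos: [0.568, 0.118, 0.2514]
contact_force: [-7.6, -0.1, 16.1]
tool_pos: [0.568, 0.1181, 0.2514]
contact_force: [-7.9, 1.0, 15.1]
```

Bottomed out. Rise straight up and check.

```bash
python3 -m pendant '[{"fingers":-1,"dx":0,"dy":0,"dz":-0.005,"wx":0,"wy":0,"wz":0},{"fingers":-1,"dx":0,"dy":0,"dz":-0.03,"wx":0,"wy":0,"wz":0},{"fingers":-1,"dx":0,"dy":0,"dz":-0.03,"wx":0,"wy":0,"wz":0},{"fingers":-1,"dx":-0.04,"dy":0,"dz":0,"wx":0,"wy":0,"wz":0},{"fingers":-1,"dx":-0.04,"dy":0,"dz":0,"wx":0,"wy":0,"wz":0}]'
python3 -m pendant '[{"fingers":-1,"dx":0,"dy":0,"dz":0,"wx":0,"wy":0,"wz":0},{"fingers":-1,"dx":0,"dy":0,"dz":0,"wx":0,"wy":0,"wz":0}]'|grep contact
python3 - <<'E'
from workcell import imaging
import cv2
s=imaging.grab_frame("scene")["pixels"][180:260,230:350];w=imaging.grab_frame("wrist")["pixels"]
R=lambda i:cv2.resize(i,(400,267),interpolation=cv2.INTER_CUBIC)
cv2.imwrite("pics/c3.png",cv2.hconcat([R(s),R(w[:240,200:560])])[:,:,::-1])
E
```

```text
clock: 15.55
tool_pos: [0.5538, 0.0391, 0.3162]
orientation: [179.8, -0.0, 79.8]
contact_force: [0.4, -0.9, -0.6]
width: -0.0002
grip_force: 0.0
contact_force: [-0.4, 0.7, -0.5]
```

View pics/c3.png

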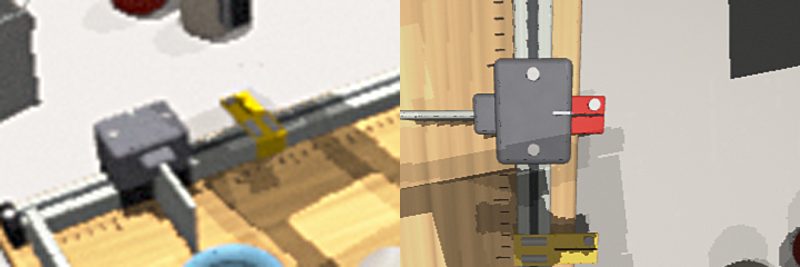

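The pin has vanished flush into the stop's top (wrist crop (533,112)), and the white index at (562,113) is on the red tab's black line (590,114). Handing in.

```bash
python3 -c "
from workcell import arm
print(arm.hand_in())"
```

```text
the job is handed in; nothing more can be done
None
```

The stop sits in the red clip's notch, the lock pin is pressed flush, the arm is clear of everything, and the job is handed in; the hand-in call returned no verdict.

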